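Send the used scrapers to wash-up

TASK

Take every used scraper off the rack, pressing down the sprung keeper of its peg to free it, and stand it blade down in a compartment of the wash basket. When all are in, slide the basket along the counter, without lifting it, through the one-way flaps in the low screen and park it squarely inside the taped square on the wash-up side, so that the flaps have swung shut behind it. Leave the filled mould and the bottle where they are.

Things in the scene. Friction and masses are not known exactly. Their poses are not given: they have to be found in the camera images.
- scraper1: Used scraper, a plain square blade 40 wide; about 90 g, may be absent. White handle, steel blade. Origin: middle of the blade edge; z up when it hangs, x thickness, y width, as the peg's axes. Blade 3 thick, to 65 above the origin; handle 28 wide, 12 thick, to 112; eye 16 wide, 112 to 125; solid handle end 28 wide, 12 thick, 125 to 161. (mm)
- eye1 (a point): Middle of the upper edge of the eye of scraper 1, which rests on the peg; 125 above its origin. (mm)
- scraper2: Used scraper, a square blade 34 wide with a bolster; about 90 g, may be absent. White handle, steel blade. Origin: middle of the blade edge; z up when it hangs, x thickness, y width, as the peg's axes. Blade 3 thick, to 65 above the origin; handle 28 wide, 12 thick, to 112; eye 16 wide, 112 to 125; solid handle end 28 wide, 12 thick, 125 to 161. (mm)
- eye2 (a point): Middle of the upper edge of the eye of scraper 2, which rests on the peg; 125 above its origin. (mm)
- scraper3: Used scraper, a narrow blade 26 wide; about 90 g, may be absent. White handle, steel blade. Origin: middle of the blade edge; z up when it hangs, x thickness, y width, as the peg's axes. Blade 3 thick, to 65 above the origin; handle 28 wide, 12 thick, to 112; eye 16 wide, 112 to 125; solid handle end 28 wide, 12 thick, 125 to 161. (mm)
- eye3 (a point): Middle of the upper edge of the eye of scraper 3, which rests on the peg; 125 above its origin. (mm)
- scraper4: Used scraper, a flared blade, 20 wide at the neck and 40 at the edge; about 90 g, may be absent. White handle, steel blade. Origin: middle of the blade edge; z up when it hangs, x thickness, y width, as the peg's axes. Blade 3 thick, to 65 above the origin; handle 28 wide, 12 thick, to 112; eye 16 wide, 112 to 125; solid handle end 28 wide, 12 thick, 125 to 161. (mm)
- eye4 (a point): Middle of the upper edge of the eye of scraper 4, which rests on the peg; 125 above its origin. (mm)
- peg1 (a point): Peg 1, at the +y end of four alike pegs, 75 apart, on a fixed steel rack whose pose changes. Point on the peg's top where a scraper hangs (any scraper on any peg), 250 above the counter. x runs along the peg, its free end 34 further to -x (towards the robot); peg 8 by 8, with a shoulder 8 behind the point, no higher than the peg. y runs along the rail. (mm)
- peg2 (a point): Peg 2, as peg 1, next to it towards -y. The rail is 55 behind (+x) the peg points, its top 253 above the counter; the rack's two posts are 37 beyond the end pegs. (mm)
- peg3 (a point): Peg 3, as peg 1, next towards -y. (mm)
- peg4 (a point): Peg 4, as peg 1, at the -y end. (mm)
- keeper1 (a joint): Slippery black keeper on peg 1: 0 up (locking), to 0.021 m pressed straight down; springs back (1.5 N at first, 4.6 N fully down). 9 wide; its lip stands 8 ahead (-x) of the peg point, 14 above the peg, and slopes up to a flat thumb pad 18 to 31 ahead, 21 above. With the pad held 0 to 6 above the peg, the scraper slides off over it to -x; if up, it blocks the scraper. (mm)
- keeper2 (a joint): Keeper of peg 2, as keeper 1. On every peg the pad lies right in front of the hanging handle end: when a gripper comes down and pinches the handle end front to back (along x), its front finger presses and holds the pad. (mm)
- keeper3 (a joint): Keeper of peg 3, as keeper 1. (mm)
- keeper4 (a joint): Keeper of peg 4, as keeper 1. (mm)
- basket: Grey plastic utensil basket, loose, about 0.45 kg, 141 by 141, 118 high, rim thickened outward to 151 by 151 (8 thick); floor 4, walls 3. Origin: centre of its underside, z up. Four compartments 66 square, 114 deep, centred at x = +-34.5, y = +-34.5; the cross divider is 112 high. Slides on the counter when pushed with 2 to 7 N. (mm)
- gate: Fixed low steel dividing screen across the counter, 100 high, with a 190 wide open-topped passage between two dark posts (16 thick, 112 high). Origin on the counter in the middle of the passage; x runs along the screen, +y is the production side, -y the wash-up side. Its pose changes. (mm)
- flap_near (a joint): Clear flap hinged on the upright post at the -x side of the passage, 92 long, 88 high: 0 shut (in line with the screen), grows in rad as it swings to the wash-up side (up to 1.6); a weak spring shuts it (about 0.03 N m shut, 0.13 N m at 1.3 rad) and a stop keeps it from swinging the other way. (mm)
- flap_far (a joint): Clear flap hinged on the upright post at the +x side of the passage, 92 long, 88 high: 0 shut (in line with the screen), grows in rad as it swings to the wash-up side (up to 1.6); a weak spring shuts it (about 0.03 N m shut, 0.13 N m at 1.3 rad) and a stop keeps it from swinging the other way. (mm)
- outline: White tape square on the wash-up side, inside 200 by 200, flat on the counter; origin at its centre, sides along its x and y, which are the gate's axes. (mm)
- mould: Bystander: filled bonbon mould, 275 by 135, 24 high, on the production side; origin under its centre. (mm)
- sanitiser: Bystander: white bottle, 64 across, 170 high, on the wash-up side; origin under its centre. (mm)
Mind the look-alikes: they are no part of the job. What is shaped like the scraper1 but green or yellow is not meant.

How it is judged (in metres and radians):
On the way, in this order (a step that is already met when the one before it is completed fails the run):
1. a keeper is pressed down while its scraper still hangs on the peg (((value of joint keeper1 above 0.008 m and distance between eye1 and peg1 below 0.015 m) or (value of joint keeper1 above 0.008 m and distance between eye2 and peg1 below 0.015 m) or (value of joint keeper1 above 0.008 m and distance between eye3 and peg1 below 0.015 m) or (value of joint keeper1 above 0.008 m and distance between eye4 and peg1 below 0.015 m) or (value of joint keeper2 above 0.008 m and distance between eye1 and peg2 below 0.015 m) or (value of joint keeper2 above 0.008 m and distance between eye2 and peg2 below 0.015 m) or (value of joint keeper2 above 0.008 m and distance between eye3 and peg2 below 0.015 m) or (value of joint keeper2 above 0.008 m and distance between eye4 and peg2 below 0.015 m) or (value of joint keeper3 above 0.008 m and distance between eye1 and peg3 below 0.015 m) or (value of joint keeper3 above 0.008 m and distance between eye2 and peg3 below 0.015 m) or (value of joint keeper3 above 0.008 m and distance between eye3 and peg3 below 0.015 m) or (value of joint keeper3 above 0.008 m and distance between eye4 and peg3 below 0.015 m) or (value of joint keeper4 above 0.008 m and distance between eye1 and peg4 below 0.015 m) or (value of joint keeper4 above 0.008 m and distance between eye2 and peg4 below 0.015 m) or (value of joint keeper4 above 0.008 m and distance between eye3 and peg4 below 0.015 m) or (value of joint keeper4 above 0.008 m and distance between eye4 and peg4 below 0.015 m))), for 0.05 s.
2. all scrapers stand blade down in the basket, on the production side (z of each of scraper1, scraper2, scraper3, scraper4 in the frame of basket below 0.04 m and z of each of eye1, eye2, eye3, eye4 in the frame of basket above 0.085 m and x of scraper1 in the frame of basket between -0.072 and 0.072 m and y of scraper1 in the frame of basket between -0.072 and 0.072 m and x of scraper2 in the frame of basket between -0.072 and 0.072 m and y of scraper2 in the frame of basket between -0.072 and 0.072 m and x of scraper3 in the frame of basket between -0.072 and 0.072 m and y of scraper3 in the frame of basket between -0.072 and 0.072 m and x of scraper4 in the frame of basket between -0.072 and 0.072 m and y of scraper4 in the frame of basket between -0.072 and 0.072 m and y of basket in the frame of gate above 0.06 m), for 0.2 s.
3. the basket passes between the opened flaps (value of joint each of flap_near, flap_far above 0.5 rad and y of basket in the frame of gate below 0.06 m), for 0.1 s.
At the end, for the whole second after the job is handed in: Every scraper stands blade down in the basket (blade edge under 40 mm, eye over 85 mm above its underside); the basket is flat, still, within 33 mm and 0.2 rad of the taped square's centre and sides; both flaps are shut (under 0.1 rad) (z of each of scraper1, scraper2, scraper3, scraper4 in the frame of basket below 0.04 m and z of each of eye1, eye2, eye3, eye4 in the frame of basket above 0.085 m and x of scraper1 in the frame of basket between -0.072 and 0.072 m and y of scraper1 in the frame of basket between -0.072 and 0.072 m and x of scraper2 in the frame of basket between -0.072 and 0.072 m and y of scraper2 in the frame of basket between -0.072 and 0.072 m and x of scraper3 in the frame of basket between -0.072 and 0.072 m and y of scraper3 in the frame of basket between -0.072 and 0.072 m and x of scraper4 in the frame of basket between -0.072 and 0.072 m and y of scraper4 in the frame of basket between -0.072 and 0.072 m and horizontal distance between basket and outline below 0.033 m and angle between the x axis of basket and the x axis of outline, either way round below 0.2 rad and angle between basket's own z axis and vertical below 0.08 rad and height (world z) of basket below 0.012 m and linear speed of basket below 0.02 m/s and value of joint each of flap_near, flap_far below 0.1 rad); the robot touches nothing.
It fails at once if the basket is lifted off the counter (25 mm) (height (world z) of basket above 0.025 m).
It fails at once if the basket is tipped over (angle between basket's own z axis and vertical above 0.5 rad).
It fails at once if the mould or the bottle is shifted by 30 mm (distance of any of mould, sanitiser from where it was at the start of the episode above 0.03 m).
Of scraper1, scraper2, scraper3, scraper4 only 3 to 4 are there at a start; the rules pass over those that are not, and their reading is None.
At some moment in a run one of basket may be knocked a few centimetres aside while the robot is not near it.
It also fails if it takes over 210 s, if anything falls off the work surface, if the arm or the gripper's body presses on something with over 40 N, if the wrist force passes 120 N, or if a joint passes its speed limit or range.

ROBOT

A 6-joint arm with a two-finger parallel gripper is mounted at the origin on the work surface. World frame = base frame: x ahead of the robot, y to its left, z up, the work surface at z = 0. Lengths are in mm, angles in degrees, forces in N, time in s.
With the tool pointing down it reaches from about 400 to 925 mm from the base axis. Payload 3.4 kg.
Tool frame: the origin (TCP) lies where the fingers leave the gripper's body, on its centre line; the fingertips stand 73 mm ahead of it and the grasp point (between the pads) lies 54 mm ahead of it; z points along the fingers, y is the line along which they close (so a half turn about z gives the same grasp; the last joint's range is limited). The gripper opens to 85 mm and grips with 20 to 120 N. Pads are 22 mm wide; open, the fingers measure 114 mm over their backs; the gripper's body (76 mm by 85 mm) begins 54 mm behind the grasp point. The pads swing forward as they close: fully open they stand 13 mm farther back than shut.
Start: joints at [63.512, 17.578, 86.31, -0, 76.112, -4.211], TCP at [217.993, 532.081, 303.905] pointing down, gripper open.
Joint ranges: [-179.03, 179.03], [-60, 130.46], [8.19, 133.38], [-81.62, 261.62], [5.75, 156.47], [-153.77, 153.77]. Speed limits (degrees/s): [147.25, 147.25, 180, 180, 180, 180].

INTERFACE

Orientations are given as [roll, pitch, yaw] about the fixed x, y, z axes, in that order (R = Rz(yaw) Ry(pitch) Rx(roll)).
In Python, from station import bot, planner, monitor, viewer, ticket, models gives the robot as it stands. Calls block until the motion is done:
- bot.goto(position, orientation): joint-space move of the TCP to a pose.
- bot.move_l(position, orientation=None, speed=150, threshold=None): straight line of the TCP; orientation=None keeps the orientation; speed is the mean speed in mm/s. With threshold (N) it stops when the force on the tool has changed by that much, and returns True; else False.
- bot.move_j(angles): joint-space move.
- bot.set_gripper(opening, force=None): opening from 0.0 (shut) to 1.0 (fully open); force is the grip in N (None keeps the last); returns when the fingers have stopped.
- bot.hold(seconds).
- planner.inverse_kinematics(position, orientation): joint angles nearest the present ones, or None.
- monitor.state(): the state.
- viewer.capture(name): name is "side" or "top"; returns the picture (384x512x3 uint8, red, green, blue); there is no depth.
- viewer.camera_params(name): a dict with "K" (3x3 intrinsics, pixels), "k1" (the pictures are not rectified: a ray, as slopes to the right and down, at radius r is drawn at 1 + k1 r^2 times it, then the intrinsics apply), "eye" and "orientation" of the camera in the world. Camera axes: x right, y down, z forward; pixel columns grow to the right and rows downward; lengths in mm; the calibration is good to about 2 mm. A picture is of the moment at which its call begins. camera_params takes no time and is no camera call.
A pose or a line that the arm cannot do raises bot.MotionError and nothing moves.
- ticket.job_done(): hands the job in; it is judged then, once.
Trained networks look in the newest picture that a camera, given by its name, has taken for a name from the list of things; names that differ only in an ending like _2 or _b are one class to them, and where a whole thing is asked for, a point or a joint stands for the part that bears it (a point fixed in the world has none). Each returns a list of dicts, best first, with "score" (0 to 1); they miss things now and then, are a little off and sometimes report something else, mostly with a low value. They report only what shows in the picture. A call takes as long as a camera call. They do not tell look-alikes from the thing itself.
- models.recognise(camera, target): "box" ([left, top, right, bottom] as shares, 0 to 1, of the picture: columns of its width, rows of its height, round what is visible of it).
- models.outline_of(camera, target): "mask" (384x512 bool, what is visible of it) and "box" ([left, top, right, bottom] as shares, 0 to 1, of the picture: columns of its width, rows of its height, round what is visible of it).
The state is a dict: "time": time; "joint_positions": joint angles; "qd": joint speeds; "joint_efforts": joint torques, N m; "ee_pos": TCP position; "orientation": TCP orientation; "ft_force": force on the tool from outside, world axes, zero at the start; "torque": the same for the moment, N m; "width": opening from 0.0 (shut) to 1.0 (fully open); "grasp_force": force on a finger pad.
Only numpy, scipy, OpenCV 4.12 (cv2) and the standard library are available. Lean on these libraries where they do the work, as an engineer would, in place of code of your own. Each camera call takes 0.05 s, during which the arm holds its last target. There are 200 camera calls.

## Working session

There is one attempt and no reset: what is moved stays moved. The work goes in short steps, each a Python script; the robot and the scene stay as the last script left them, time stands still between calls to the robot, and variables do not carry over. Pictures are saved under pics/ and viewed, at most 18 in all, crops included, and the job is handed in when it is done.

```bash
ls; mkdir -p pics
python3 - <<'E'
from station import *
import cv2
for n in("side","top"):
    im=viewer.capture(n); cv2.imwrite(f"pics/{n}0.png",cv2.resize(im[:,:,::-1],(800,600),interpolation=cv2.INTER_CUBIC))
    cv2.imwrite(f"pics/raw_{n}0.png",im[:,:,::-1])
    print(viewer.camera_params(n))
s=monitor.state();print(s)
E
```

```text
pics
{'K': array([[361.76843398,   0.        , 259.39325292],
       [  0.        , 361.76843398, 192.02632723],
       [  0.        ,   0.        ,   1.        ]]), 'k1': 0.03854592242284385, 'eye': array([ -29.96798872, -541.20732316,  678.89356199]), 'orientation': array([-120.7157501 ,   -0.94921759,  -42.9292112 ])}
{'K': array([[400.37099201,   0.        , 249.31589129],
       [  0.        , 400.37099201, 198.93419188],
       [  0.        ,   0.        ,   1.        ]]), 'k1': -0.009391716635167966, 'eye': array([ 296.6866069 ,   94.11426297, 1474.60106313]), 'orientation': array([-1.67810382e+02,  6.74492194e-02, -8.68430659e+01])}
{'time': 0.1, 'joint_positions': array([ 6.35132534e+01,  1.76182077e+01,  8.63762898e+01, -4.80509091e-04,
        7.61135193e+01, -4.20981424e+00]), 'qd': array([-0.06609453, -0.08252351, -0.00805269, -0.03108781, -0.02051948,
       -0.00683159]), 'joint_efforts': array([ 2.16601911e-03, -4.58527243e+01, -2.52609748e+01,  1.55356925e-04,
        5.63400754e-03,  2.72557571e-05]), 'ee_pos': array([217.75853583, 531.62451134, 303.07147392]), 'orientation': array([-1.79892240e+02, -7.46442067e-03,  1.57723176e+02]), 'ft_force': array([-0.20327845, -0.27898895,  0.09658474]), 'torque': array([ 0.03159801,  0.01876345, -0.01577313]), 'grasp_force': 0.0, 'width': 0.9976173286282664}
```

View pics/side0.png

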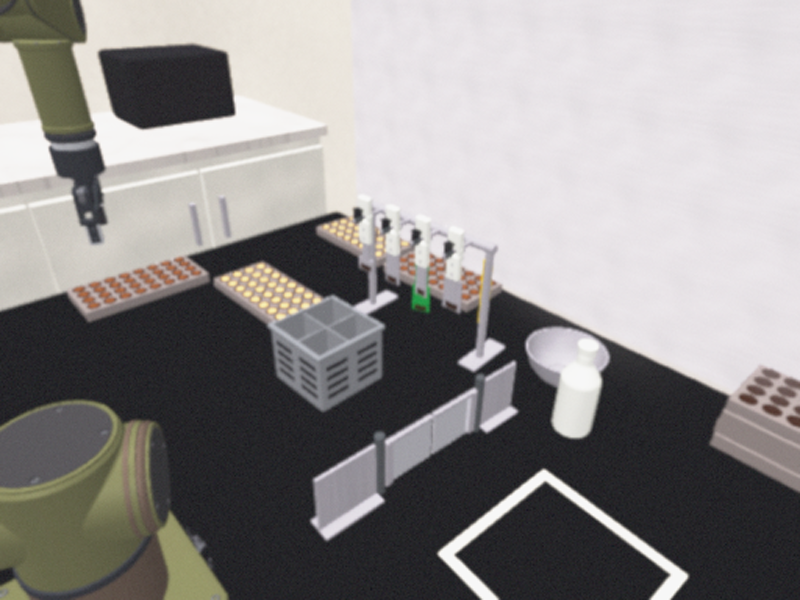

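View pics/top0.png

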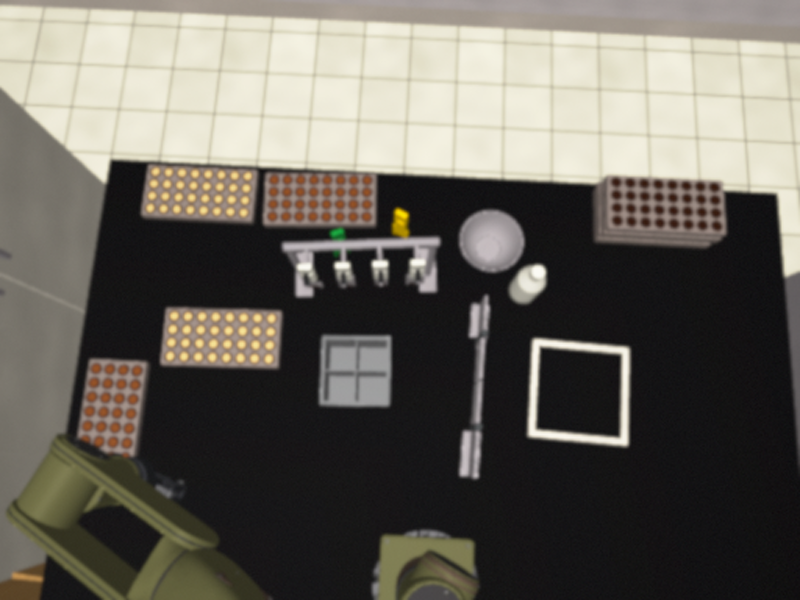

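```bash
cat > h.py <<'E'
from station import *
import numpy as np, cv2
from scipy.spatial.transform import Rotation as R
from scipy.optimize import minimize
def proj(n,P):
    c=viewer.camera_params(n); q=(np.atleast_2d(P)-c["eye"])@R.from_euler('xyz',c["orientation"],degrees=True).as_matrix()
    s=q[:,:2]/q[:,2:]; s=s*(1+c["k1"]*(s**2).sum(1,keepdims=True))
    return s*c["K"][0,0]+c["K"][:2,2]
def ray(n,uv,z):
    c=viewer.camera_params(n); d=(np.atleast_2d(uv)-c["K"][:2,2])/c["K"][0,0]; s=d.copy()
    for _ in range(10): s=d/(1+c["k1"]*(s**2).sum(1,keepdims=True))
    w=np.c_[s,np.ones(len(s))]@R.from_euler('xyz',c["orientation"],degrees=True).as_matrix().T
    return (c["eye"]+w*((z-c["eye"][2])/w[:,2])[:,None])[:,:2]
def box(hx,hy,z0,z1): return np.array([[x,y,z] for x in(-hx,hx) for y in(-hy,hy) for z in(z0,z1)],float)
def place(pts,p):
    c,s=np.cos(p[2]),np.sin(p[2]); return pts@np.array([[c,s,0],[-s,c,0],[0,0,1]])+[p[0],p[1],0]
BASK=np.r_[box(70.5,70.5,0,110),box(75.5,75.5,110,118)]
def hullfit(masks,pts,p0):
    "masks: {camera:mask}; IoU fit of the silhouette (x,y,yaw)"
    def cost(q):
        p=[q[0],q[1],q[2]/100]; c=0
        for n,m in masks.items():
            im=np.zeros((384*4,512*4),np.uint8)
            h=cv2.convexHull((proj(n,place(pts,p))*4+1.5).astype(np.float32))
            cv2.fillConvexPoly(im,h.round().astype(int),1); M=cv2.resize(m.astype(np.uint8),(2048,1536),interpolation=0)
            c-=(im&M).sum()/(im|M).sum()
        return c
    s0=np.array([p0[0],p0[1],p0[2]*100])
    r=minimize(cost,s0,method='Nelder-Mead',options=dict(initial_simplex=[s0,s0+[12,0,0],s0+[0,12,0],s0+[0,0,10]],xatol=.1,fatol=1e-4))
    return [r.x[0],r.x[1],r.x[2]/100],-r.fun/len(masks)
def basket(p0,cams=("top","side")):
    ms={}
    for n in cams:
        viewer.capture(n); o=models.outline_of(n,"basket")
        o=[a for a in o if a["score"]>.3]
        if o: ms[n]=o[0]["mask"]
    return hullfit(ms,BASK,p0)
E
python3 - <<'E'
from h import *
i=lambda *a: np.array(a)/1.5625-.18
b0=ray("top",i((321,335),(392,335),(391,407),(319,405)),118).mean(0);print("b0",b0)
print("basket",basket([*b0,0]))
print("tape outer",ray("top",i((532,338),(631,347),(629,446),(527,438)),0))
print("gate posts top?",ray("side",i((380,434),(481,376)),112))
for n in("top","side"):
  for t in("gate","outline","scraper1","scraper2","scraper3","scraper4"):
    print(n,t,[(round(o["score"],2),(np.array(o["box"])*[512,384,512,384]).round(1).tolist()) for o in models.recognise(n,t)[:5]])
s=cv2.imread("pics/raw_side0.png")[115:215,215:335]; t=cv2.imread("pics/raw_top0.png")[125:200,175:290]
s=cv2.resize(s,(600,500),interpolation=cv2.INTER_CUBIC); cv2.imwrite("pics/cs.png",s)
cv2.imwrite("pics/ct.png",cv2.resize(t,(805,525),interpolation=cv2.INTER_CUBIC)[:,:800])
E
```

```text
b0 [454.15289054 178.6479558 ]
basket ([np.float64(454.9059694270583), np.float64(179.07828077417395), np.float64(0.037621421447670195)], np.float64(0.9504669817546669))
tape outer [[ 567.63989003 -229.47527666]
 [ 558.76904034 -465.57240891]
 [ 326.99492041 -455.11369657]
 [ 332.41403011 -219.72349909]]
gate posts top? [[ 350.23034138  -93.64542188]
 [ 555.78265492 -103.20475159]]
top gate [(0.94, [292.2, 192.1, 313.6, 304.4])]
top outline [(0.91, [338.2, 218.5, 404.2, 283.0])]
top scraper1 [(0.62, [259.5, 164.9, 271.2, 179.8]), (0.61, [252.6, 134.7, 258.3, 150.2]), (0.51, [213.2, 145.5, 221.7, 165.4]), (0.49, [213.1, 168.1, 225.9, 183.8]), (0.46, [195.3, 166.9, 209.1, 185.9])]
top scraper2 [(0.62, [259.5, 164.9, 271.2, 179.8]), (0.61, [252.6, 134.7, 258.3, 150.2]), (0.51, [213.2, 145.5, 221.7, 165.4]), (0.49, [213.1, 168.1, 225.9, 183.8]), (0.46, [195.3, 166.9, 209.1, 185.9])]
top scraper3 [(0.62, [259.5, 164.9, 271.2, 179.8]), (0.61, [252.6, 134.7, 258.3, 150.2]), (0.51, [213.2, 145.5, 221.7, 165.4]), (0.49, [213.1, 168.1, 225.9, 183.8]), (0.46, [195.3, 166.9, 209.1, 185.9])]
top 
[... 416 characters left out ...]
.8, 178.0]), (0.58, [247.7, 130.6, 255.2, 187.0]), (0.45, [264.5, 186.1, 275.3, 200.3])]
side scraper2 [(0.87, [280.4, 143.3, 296.6, 201.5]), (0.71, [264.1, 140.5, 276.5, 188.3]), (0.6, [229.2, 125.8, 238.8, 178.0]), (0.58, [247.7, 130.6, 255.2, 187.0]), (0.45, [264.5, 186.1, 275.3, 200.3])]
side scraper3 [(0.87, [280.4, 143.3, 296.6, 201.5]), (0.71, [264.1, 140.5, 276.5, 188.3]), (0.6, [229.2, 125.8, 238.8, 178.0]), (0.58, [247.7, 130.6, 255.2, 187.0]), (0.45, [264.5, 186.1, 275.3, 200.3])]
side scraper4 [(0.87, [280.4, 143.3, 296.6, 201.5]), (0.71, [264.1, 140.5, 276.5, 188.3]), (0.6, [229.2, 125.8, 238.8, 178.0]), (0.58, [247.7, 130.6, 255.2, 187.0]), (0.45, [264.5, 186.1, 275.3, 200.3])]
```

View pics/cs.png

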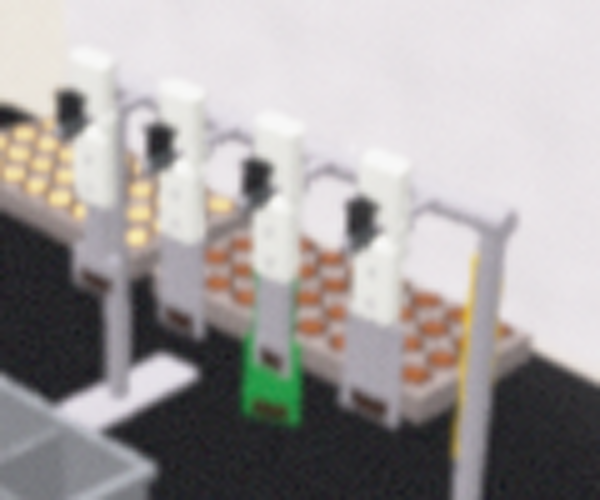

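View pics/ct.png

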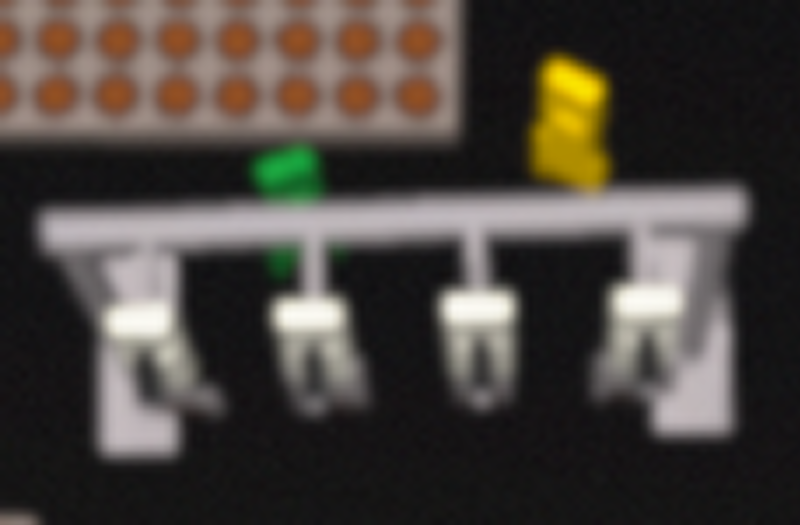

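Run:
```python
from h import *
from scipy.optimize import least_squares
t=np.array([(138,321),(309,314),(478,308),(646,302)])/7+[175,125]-.43
P=ray("top",t,286);print(P)
rail=ray("top",np.array([(40,228),(748,205)])/7+[175,125]-.43,253);print("rail",rail)
s=np.array([(93,52),(182,85),(279,118),(385,155)])/5+[215,115]-.4
print("side",ray("side",s,286))
loc=np.array([[0,112.5-75*k,286] for k in range(4)])
f=lambda q:np.r_[(proj("top",place(loc,q))-t).ravel(),(proj("side",place(loc,q))-s).ravel()*.7]
r=least_squares(f,[600,140,0]);print(r.x,np.degrees(r.x[2]),r.fun.round(1))
# draw check overlay
for n,o,k,f in(("top",(175,125),7,"ct"),("side",(215,115),5,"cs")):
    im=cv2.imread(f"pics/{f}.png")
    for i in range(4):
        b=place(np.array([[a,112.5-75*i+w,z] for z in(286,250) for a,w in((-6,-14),(6,-14),(6,14),(-6,14))],float),r.x)
        p=((proj(n,b)-o)*k+k/2).round().astype(int)
        cv2.polylines(im,[p[:4]],1,(0,0,255)); cv2.polylines(im,[p[4:]],1,(255,0,0))
    rl=((proj(n,place(np.array([[55,149.,253],[55,-149,253]]),r.x))-o)*k+k/2).astype(int); cv2.line(im,rl[0].tolist(),rl[1].tolist(),(0,255,0))
    cv2.imwrite(f"pics/{f}_o.png",im)
a,b=cv2.imread("pics/ct_o.png"),cv2.imread("pics/cs_o.png")
h=np.zeros((600,800,3),np.uint8); h[:288,:440]=cv2.resize(a,(440,288)); h[100:600,350:790]=0; h[:288,:440]=cv2.resize(a,(440,288)); h[290:600,:]=0
h[100:500,440:800]=b[0:400,60:420]; cv2.imwrite("pics/chk.png",h)
```

```text
[[633.53248572 284.1743756 ]
 [640.84807264 209.11251421]
 [647.6691922  134.85367741]
 [654.47791991  60.98066746]]
rail [[684.42432216 337.86545214]
 [713.06492575  15.61910662]]
side [[639.43496804 287.05460898]
 [644.40193555 210.5676512 ]
 [652.37637084 136.91548112]
 [659.39304218  61.71964349]]
[6.44999477e+02 1.71991235e+02 9.32231612e-02] 5.341293689419687 [ 0.1 -0.3 -0.1 -0.2  0.1 -0.3  0.3 -0.3 -0.4  0.4 -0.3  0.2 -0.3  0.4
 -0.4  0.4]
```

View pics/chk.png

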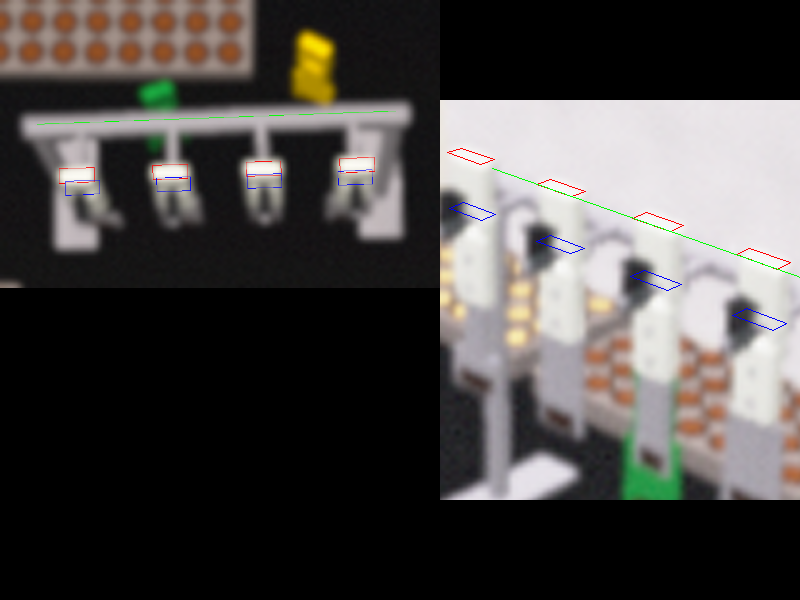

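```bash
cat >> h.py <<'E'
RACK=[645.,172.,0.0932]
def peg(k): return place(np.array([[0,112.5-75*(k-1),250.]]),RACK)[0]
def down(th): # tool down, closing along direction th (rad)
    y=np.degrees(th)+90; return [180,0,y]
def tilted(th,tilt): # down, then tilted about local y by tilt deg (tool top towards +local x)
    A=R.from_euler('z',th); r=A*R.from_euler('y',tilt,degrees=True)*A.inv()*R.from_euler('xyz',down(th),degrees=True)
    return r.as_euler('xyz',degrees=True).tolist()
def st(m=""):
    s=monitor.state(); print(m,"t%.1f"%s["time"],s["ee_pos"].round(1),s["ft_force"].round(1),"w%.3f g%.1f"%(s["width"],s["grasp_force"]))
def snap(n,name):
    im=viewer.capture(n); cv2.imwrite(f"pics/{name}.png",cv2.resize(im[:,:,::-1],(800,600),interpolation=cv2.INTER_CUBIC)); return im
E
python3 - <<'E'
from h import *
p=peg(4); print(p); o=down(RACK[2])
print(planner.inverse_kinematics([*p[:2],400],o),planner.inverse_kinematics([*p[:2],400],[180,0,o[2]-180]))
bot.set_gripper(0.5)
bot.goto([*p[:2],420],o); st()
bot.move_l([*p[:2],345],o,speed=120); st()
print([basket([455,179,.03],(c,)) for c in("top","side")])
bot.move_l([*p[:2],326.5],o,speed=50); st()
bot.set_gripper(0,force=50); st()
snap("side","g4")
E
```

```text
[655.46982739  59.98824743 250.        ]
[ 1.55316595 21.48882642 66.58847923  0.         91.92269435 -3.7868007 ] None
 t3.7 [655.1  61.1 419.8] [-0.8  0.3 -0.1] w0.501 g0.0
 t4.5 [655.9  60.2 345.7] [-0.2 -0.2  0.5] w0.504 g0.0
[([np.float64(455.651095250343), np.float64(186.85898562528575), np.float64(0.029110659817482096)], np.float64(0.8900658548707754)), ([np.float64(454.87688109425653), np.float64(175.44110623918164), np.float64(0.013351310734627054)], np.float64(0.9662559060145576))]
 t5.2 [655.5  60.  326.5] [0.3 0.  2.9] w0.503 g1.8
 t5.6 [656.   60.  326.9] [ 0.6 -0.4  3.9] w0.126 g51.6
```

View pics/g4.png

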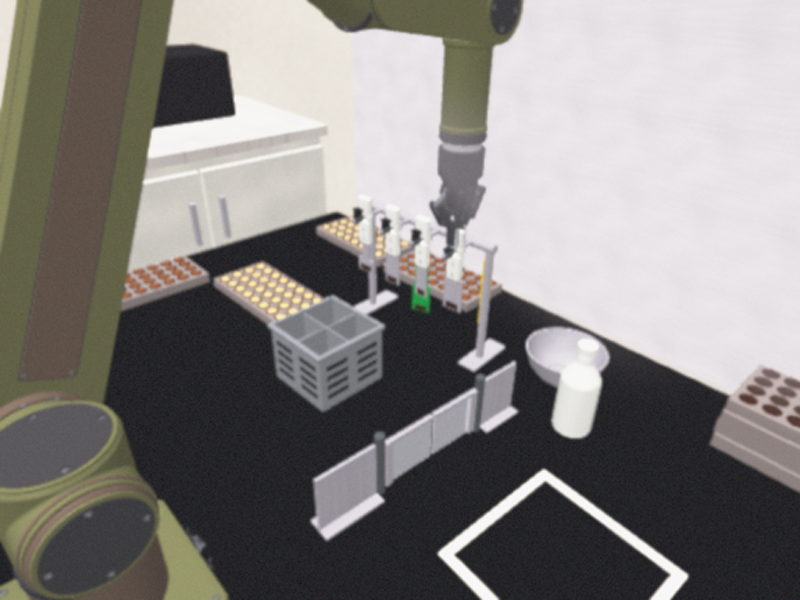

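```bash
cat >> h.py <<'E'
HG=201.5
def pull(k):
    o=down(RACK[2]); p=peg(k); d=np.array([np.cos(RACK[2]),np.sin(RACK[2])])
    z=monitor.state()["ee_pos"][2]
    print(bot.move_l([*(p[:2]-20*d),z+1.5],o,speed=50),end=" "); st("pull20")
    bot.move_l([*(p[:2]-70*d),z+2],o,speed=70); st("pull70")
    bot.move_l([*(p[:2]-75*d),405],o,speed=150)
def put(b,x,y,tilt,ez=8):
    "b basket pose; edge at local (x,y)"
    q=tilted(b[2],tilt); ax=R.from_euler('xyz',q,degrees=True).apply([0,0,-1])
    e=place(np.array([[x,y,ez]],float),b)[0]; t=e+HG*ax
    bot.move_l([t[0],t[1],410],q,speed=200)
    hit=bot.move_l(t+[0,0,60],q,speed=150,threshold=12); st(f"above {hit}")
    hit=bot.move_l(t,q,speed=60,threshold=8); st(f"down {hit}")
    bot.set_gripper(0.4); st("rel")
    c=monitor.state()["ee_pos"]; bot.move_l([c[0],c[1],c[2]+60],q,speed=120); bot.move_l([c[0],c[1],420],q,speed=250)
E
python3 - <<'E'
from h import *
pull(4); snap("side","p4")
E
```

```text
False pull20 t6.2 [646.4  59.  331.4] [26.1  2.8 -3.1] w0.136 g79.4
pull70 t7.1 [585.7  53.5 328.8] [-0.2 -0.9 -1. ] w0.132 g53.1
```

View pics/p4.png

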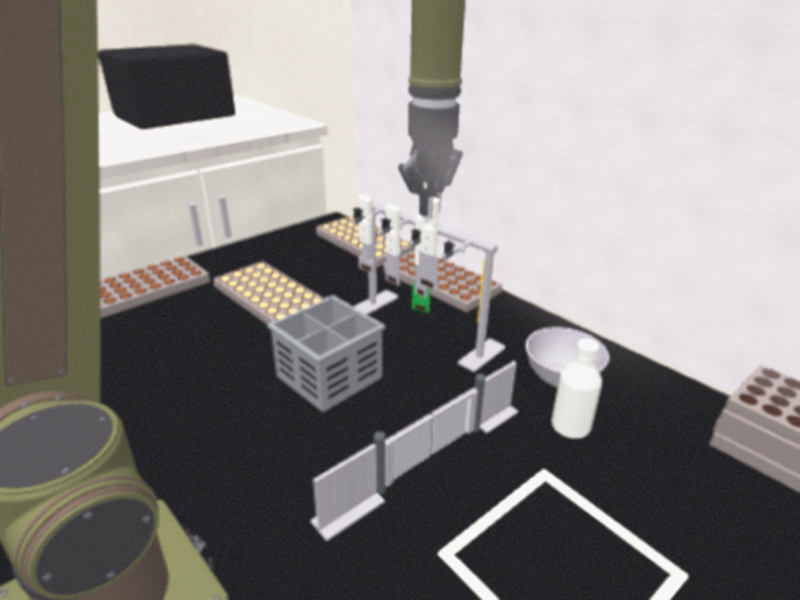

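```bash
cat >> h.py <<'E'
def grab(k,z=324.8):
    p=peg(k); o=down(RACK[2]); d=np.array([np.cos(RACK[2]),np.sin(RACK[2])])
    bot.goto([*p[:2],420],o); bot.move_l([*p[:2],345],o,speed=120); bot.move_l([*p[:2],z],o,speed=50)
    bot.set_gripper(0,force=60); st("grab")
    bot.move_l([*p[:2],z],o,speed=50)
E
sed -i 's/z+1.5\],o/z+.3],o/' h.py
python3 - <<'E'
from h import *
b=basket([455,178,.03]); print(b, basket([455,178,.03],("side",)))
b=[455,178,.03] if abs(b[0][0]-455)<8 and abs(b[0][1]-178)<8 else b[0]
put(b,38,-34.5,6)
bot.set_gripper(0.5)
grab(3)
snap("side","a4")
E
```

```text
([np.float64(454.527418936663), np.float64(178.41651575998458), np.float64(0.01649437982898075)], np.float64(0.9051098379314731)) ([np.float64(453.652424170637), np.float64(175.1862263508201), np.float64(0.009273450652928181)], np.float64(0.9580216393232093))
above False t9.9 [515.8 145.2 269.2] [-0.2 -0.7 -0.9] w0.132 g53.0
down False t11.0 [515.4 145.4 208.8] [ 0.4 -0.  -0.7] w0.129 g53.0
rel t11.4 [515.3 145.3 208.7] [ 0.3  0.  -0.7] w0.399 g0.0
grab t15.3 [649.  134.7 325.2] [1.1 0.6 4. ] w0.133 g60.6
```

View pics/a4.png

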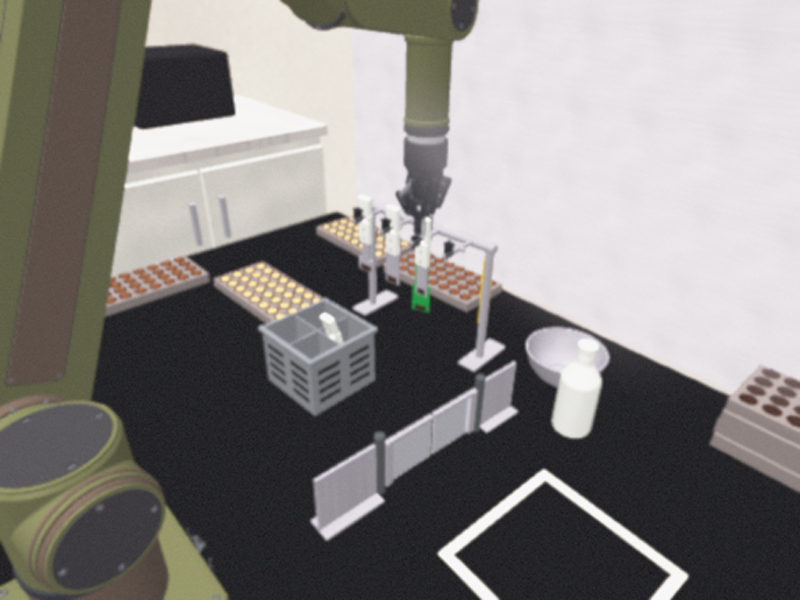

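Run:
```python
from h import *
pull(3)
for c in(("top","side"),("side",),("top",)): print(c,basket([440,185,.03],c))
snap("top","t3")
```

```text
False pull20 t16.2 [639.5 133.7 329.6] [24.5  3.   1.1] w0.134 g86.9
pull70 t17.1 [578.6 128.2 327. ] [-0.4 -0.6 -0.7] w0.130 g63.1
('top', 'side') ([np.float64(436.9609560161804), np.float64(178.6590846213038), np.float64(0.0341149460168209)], np.float64(0.6572764507001196))
('side',) ([np.float64(437.3546544720837), np.float64(176.5288583907493), np.float64(0.0016579780964888434)], np.float64(0.9413086167622339))
('top',) ([np.float64(440.53693056430916), np.float64(182.84600042097475), np.float64(0.04353102342630443)], np.float64(0.464529689963216))
```

View pics/t3.png

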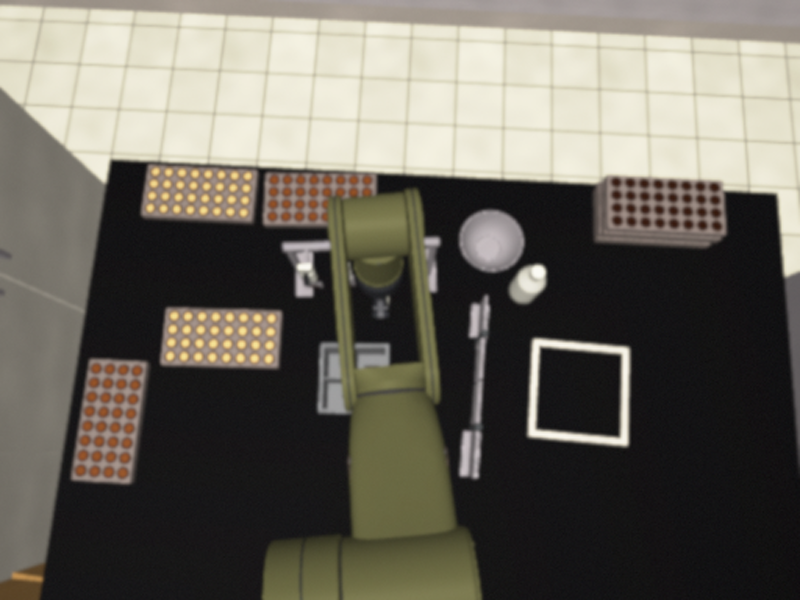

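Run:
```python
from h import *
b=[437.5,179.5,.025]
for z in(155,165):
  q=ray("side",np.array([[328,317]])/1.5625-.18,z)[0]-b[:2]; print(z,q)
put(b,40,24,10)
bot.set_gripper(0.5)
grab(2)
snap("side","a3")
```

```text
155 [  1.01472913 -33.82676279]
165 [ -7.92759717 -46.93783363]
above False t19.9 [512.5 205.4 267.3] [-0.1 -0.1  0.5] w0.130 g62.9
down False t21.1 [512.2 205.4 206.8] [ 0.8 -0.8 -0.8] w0.128 g62.9
rel t21.4 [512.  205.4 206.7] [ 0.1 -0.7  0.8] w0.398 g0.0
grab t25.4 [642.  209.4 325.2] [0.6 0.3 4.2] w0.129 g60.6
```

View pics/a3.png

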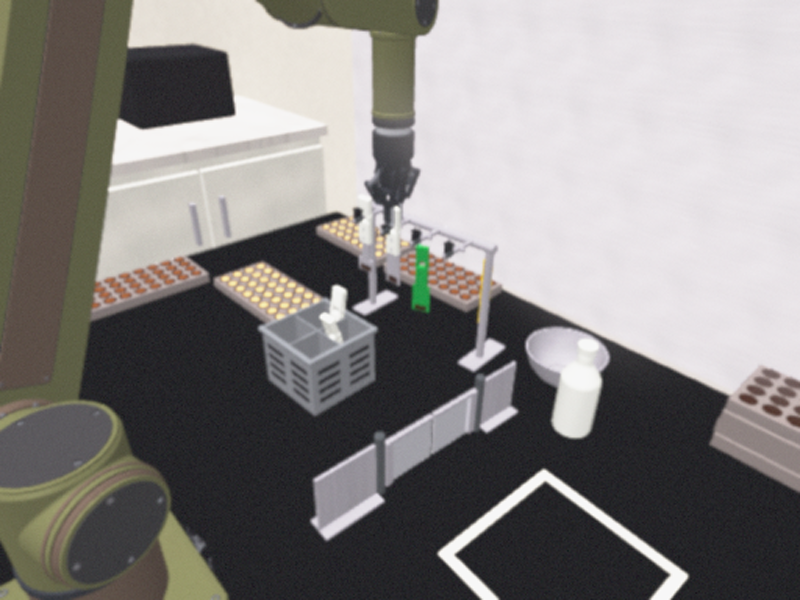

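Run:
```python
from h import *
pull(2)
b=basket([437.5,176.5,.02],("side",)); print(b)
b=[b[0][0],b[0][1]+3,.025]
put(b,-40,27,-10)
bot.set_gripper(0.5)
grab(1)
snap("side","a2")
```

```text
False pull20 t26.3 [632.5 208.4 329.6] [25.9  1.4  1.2] w0.130 g86.5
pull70 t27.1 [571.7 202.9 327. ] [0.  1.5 0.1] w0.129 g63.3
([np.float64(438.163617755487), np.float64(175.4488615254915), np.float64(0.008355924806622455)], np.float64(0.8944583109538403))
above False t30.2 [363.3 203.8 267. ] [ 0.9  0.5 -1. ] w0.131 g63.2
down False t31.3 [362.8 203.7 206.8] [-0.1  0.  -0.7] w0.131 g63.2
rel t31.7 [362.7 203.7 206.7] [-0.5 -0.1  0. ] w0.400 g0.0
grab t36.1 [635.  284.  325.2] [1.2 0.1 4. ] w0.130 g60.6
```

View pics/a2.png

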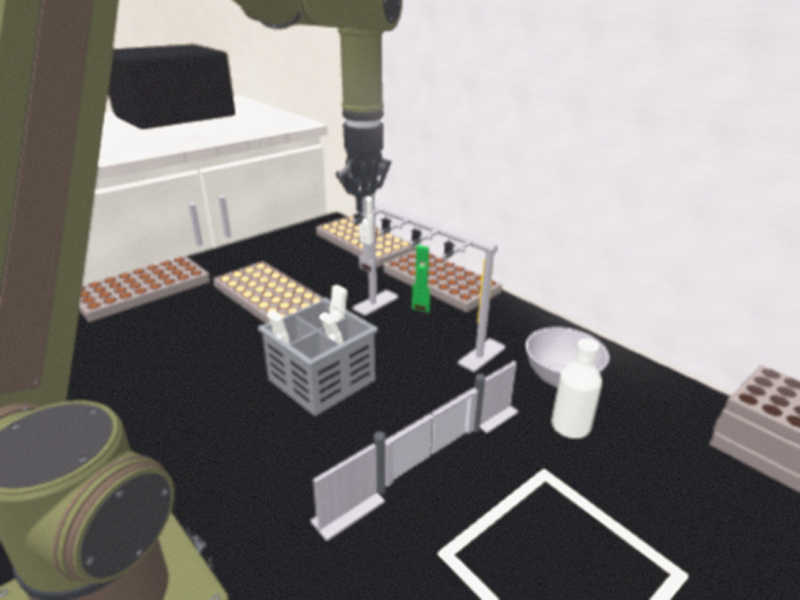

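Run:
```python
from h import *
pull(1)
b=basket([437.5,176.5,.02],("side",)); print(b)
b=[438,179.,.025] if abs(b[0][0]-438)<6 and abs(b[0][1]-175.5)<6 else [b[0][0],b[0][1]+3.5,.02]
put(b,-41,-34.5,-9)
bot.move_l([380,330,420],down(0.3),speed=200)
bot.goto([260,480,400],down(.8))
print([basket(b,c) for c in (("top","side"),("top",),("side",))])
im=snap("side","s5"); im2=snap("top","t5")
s=im[170:370,150:350]; t=im2[180:300,190:430]
h=np.zeros((600,800,3),np.uint8); h[:400,:400]=cv2.resize(s,(400,400)); h[:400,400:]=cv2.resize(t[:,:120+0],(400,400)); h[400:,:400]=cv2.resize(t,(400,200))
cv2.imwrite("pics/c5.png",h[:,:,::-1])
```

```text
False pull20 t37.0 [625.6 283.  329.6] [25.1  2.4  1.3] w0.131 g86.6
pull70 t37.8 [564.7 277.6 327. ] [ 0.3  1.  -1.7] w0.125 g63.2
([np.float64(436.94567973832375), np.float64(176.47833587551864), np.float64(0.0323200067172779)], np.float64(0.8832556606882267))
above False t41.0 [367.1 143.  267.6] [-1.3  0.1 -0.8] w0.130 g63.1
down False t42.2 [366.7 142.8 207.3] [ 1.2 -0.9 -1.3] w0.127 g63.1
rel t42.5 [366.6 142.8 207.3] [ 0.6  1.1 -0.2] w0.402 g0.0
[([np.float64(439.0169089988426), np.float64(179.9553493923611), np.float64(0.040118483555169726)], np.float64(0.816018084718654)), ([np.float64(440.8314962897604), np.float64(182.21348088888573), np.float64(0.05546054279448178)], np.float64(0.8084338464385971)), ([np.float64(437.0922514385358), np.float64(176.36034340246266), np.float64(0.008600189873612147)], np.float64(0.8283738441423418))]
```

View pics/c5.png

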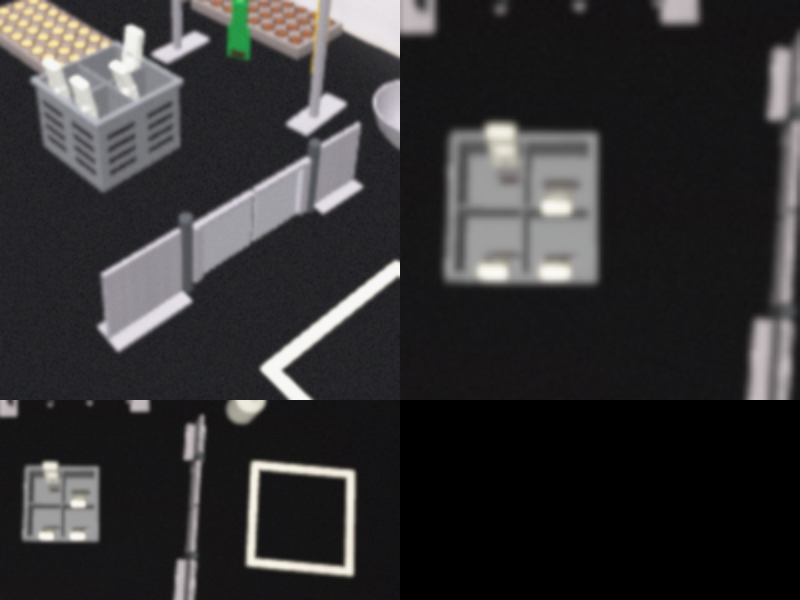

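```bash
cat >> h.py <<'E'
def tcp(b,x=17,y=71.5,z=169): return place(np.array([[x,y,float(z)]]),b)[0]
E
python3 - <<'E'
from h import *
k=np.array([(49,131),(199,131),(197,283),(44,283)])/3.3333+[190,180]-.35
c=ray("top",k,118);print("basket",c.mean(0),np.degrees(np.arctan2(*(c[0]-c[3])[::-1])),np.degrees(np.arctan2(*(c[1]-c[2])[::-1])))
print("gate mid top",ray("top",np.array([[478,385],[484.5,330],[472.5,440]])/1.5625-.18,95))
G=[453,-98,-.046]
for o180 in(0,180):
  for b in([438,179,.025],[462,110,-.046],[453,-98,-.046],[446,-342,-.046]):
    q=planner.inverse_kinematics(tcp(b),[180,0,np.degrees(b[2])+o180]); print(o180,None if q is None else q.round(0))
E
```

```text
basket [437.62008102 181.52290813] 2.6406096832827326 2.4111567882351004
gate mid top [[ 438.72775067  -90.71071452]
 [ 562.55365425 -102.11963153]
 [ 319.45975955  -81.89958694]]
0 [ 24.  21. 103.  -0.  55. 113.]
0 [ 16.  21. 104.  -0.  55. 108.]
0 [ -8.  18. 108.  -0.  53.  84.]
0 [-35.  23. 101.  -0.  57.  58.]
180 [ 24.  21. 103.   0.  55. -67.]
180 [ 16.  21. 104.   0.  55. -72.]
180 [ -8.  18. 108.   0.  53. -96.]
180 [ -35.   23.  101.    0.   57. -122.]
```

Run:
```python
from h import *
viewer.capture("top"); m=models.outline_of("top","outline")[0]["mask"]
v=np.argwhere(m)[:,::-1]; r=cv2.minAreaRect(ray("top",v,0).astype(np.float32)); print("tape",r)
b=[437.8,180.3,.03]
o=lambda b:[180,0,np.degrees(b[2])]
bot.set_gripper(0.3)
bot.goto(tcp(b,z=300),o(b)); bot.move_l(tcp(b,z=200),o(b),speed=150)
print("hit",bot.move_l(tcp(b),o(b),speed=50,threshold=8)); st()
bot.set_gripper(0,force=40); st("grip"); snap("side","grip")
```

```text
tape ((702.022705078125, -219.37350463867188), (68.83098602294922, 104.17141723632812), 53.95290756225586)
hit False
 t49.8 [452.7 252.3 168.9] [-0.   0.   0.2] w0.300 g0.0
grip t50.1 [453.1 252.3 169.4] [ 1.2 -0.3 -0.1] w0.077 g39.7
```

View pics/grip.png

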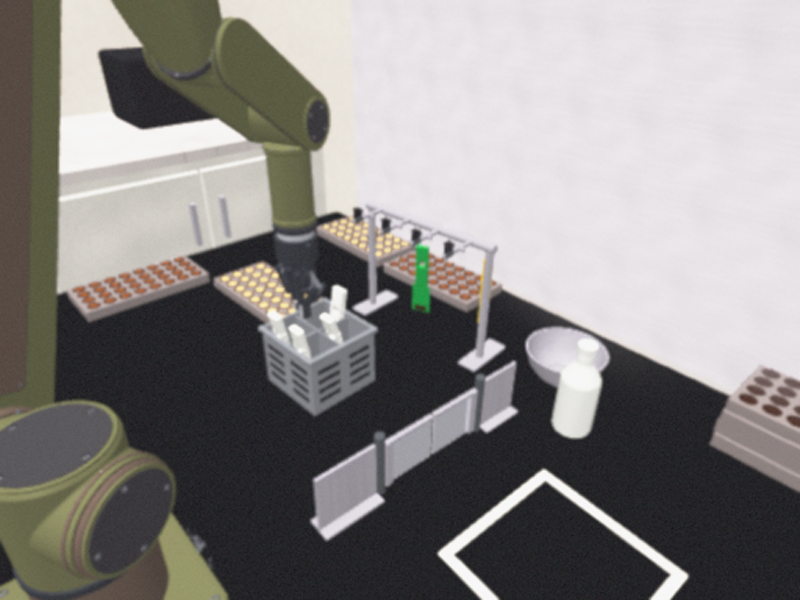

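Run:
```python
from h import *
g=cv2.cvtColor(cv2.imread("pics/raw_top0.png"),cv2.COLOR_BGR2GRAY); m=np.zeros_like(g); m[212:292,333:410]=g[212:292,333:410]>120
v=np.argwhere(m)[:,::-1].astype(float); r=cv2.minAreaRect(ray("top",v,0).astype(np.float32)); print("tape",r)
T=r[0]; yaw=-.042
if np.hypot(T[0]-446.5,T[1]+342.5)>8: T=(446.5,-342.5)
# grip fixes basket in hand: basket pose implied by TCP
o=lambda b:[180,0,np.degrees(b[2])]
def go(b,sp):
    h=bot.move_l(tcp(b,z=168.8),o(b),speed=sp,threshold=30); st(f"{np.round(b,2)} {h}"); 
    assert not h
go([445,170,.0],60)
go([460,110,yaw],60); print(basket([460,110,yaw],("side",)))
```

```text
tape ((448.0220947265625, -340.83294677734375), (234.4032745361328, 235.0326385498047), 87.85730743408203)
[445. 170.   0.] False t50.5 [462.6 242.8 169.4] [0.3 5.7 2.4] w0.085 g40.3
[ 4.6e+02  1.1e+02 -4.0e-02] False t51.8 [480.7 182.6 169.7] [-0.5  7.5  4.3] w0.084 g40.4
([np.float64(457.0287342004598), np.float64(110.4491480566663), np.float64(-0.1104981534598414)], np.float64(0.7955454284808885))
```

Run:
```python
from h import *
b=[457.3,10,-.037]
bot.move_l(tcp(b,z=168.8),[180,0,np.degrees(b[2])],speed=60); st()
s=snap("side","pre")[170:370,150:350]; t=snap("top","pret")[150:300,180:380]
h=np.zeros((400,800,3),np.uint8); h[:,:400]=cv2.resize(s,(400,400),interpolation=2); h[:300,400:]=cv2.resize(t,(400,300),interpolation=2)
cv2.imwrite("pics/pre2.png",h[:,:,::-1])
```

```text
t53.7 [478.1  82.7 169.7] [-0.1  8.4  3.8] w0.087 g40.1
```

View pics/pre2.png

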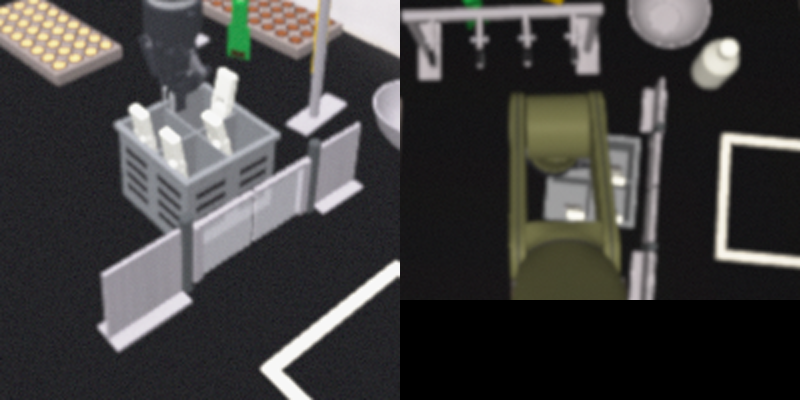

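Run:
```python
from h import *
s=lambda *a: np.array(a)/2+[150,170]-.25
t=lambda *a: (np.array(a)-[400,0])/2+[180,150]-.25
print("side basket front",ray("side",s((185,183),(279,132)),118))
print("top basket front",ray("top",t((640,138),(635,227)),118))
print("side posts",ray("side",s((186,217),(315,145)),112))
b=[457.3,10,-.037]
print("pred rim corners side",(proj("side",place(np.array([[-75.5,-75.5,118.],[75.5,-75.5,118]]),b))-[150,170])*2, (proj("top",place(np.array([[-75.5,-75.5,118.],[75.5,-75.5,118]]),b))-[180,150])*2+[400,0])
im=cv2.imread("pics/pret.png"); cv2.imwrite("pics/gz.png",cv2.resize(im[280:500,420:520],(360,792)[::1] if 0 else (270,594),interpolation=2))
```

```text
side basket front [[378.93773654 -57.59319457]
 [529.2875828  -64.40576995]]
top basket front [[529.2581429  -64.70671617]
 [377.84970736 -60.68191485]]
side posts [[ 348.4618474   -94.79974349]
 [ 549.54989212 -107.18935229]]
pred rim corners side [[187.4695063  184.68701613]
 [281.09305257 132.68339955]] [[635.69912785 225.83678363]
 [641.5719944  137.21043562]]
```

View pics/gz.png

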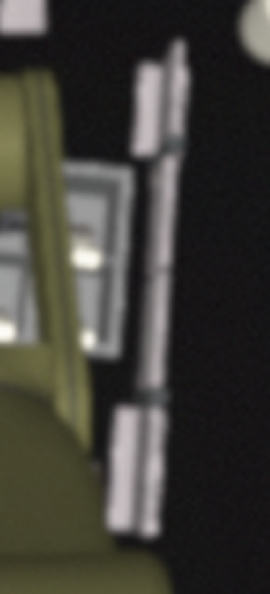

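Run:
```python
from h import *
k=lambda x,y: (np.array([[420+x/2.7,280+y/2.7]]))/1.5625-.18
print(ray("top",k(172,146),112),ray("top",k(152,397),112),ray("top",k(160,270),88))
```

```text
[[550.02317286 -98.15616332]] [[346.85621158 -87.10229464]] [[450.65451666 -94.15088158]]
```

Run:
```python
from h import *
def go(b,sp=60):
    h=bot.move_l(tcp(b,z=168.8),[180,0,np.degrees(b[2])],speed=sp,threshold=30); st(f"{np.round(b,2)} {h}"); 
    assert not h
y=-.042
go([452.5,-10,y]); go([449.5,-97,y]); go([446.5,-190,y]); go([448,-270,y]); go([448,-341,-.037])
bot.set_gripper(0.28); st("rel")
c=monitor.state()["ee_pos"]; o=[180,0,np.degrees(-.037)]
bot.move_l([c[0],c[1],260],o,speed=80); bot.move_l([c[0],c[1],420],o,speed=200)
bot.goto([300,350,420],down(.8)); bot.hold(1)
print([basket([448,-341,-.037],c) for c in (("top","side"),("top",),("side",))])
s=snap("side","fin"); t=snap("top","fint")[130:310,180:420]
h=np.zeros((600,800,3),np.uint8); h[:300,:400]=cv2.resize(s,(400,300),interpolation=2); h[:600-0,400:]=0
h[:300,400:]=cv2.resize(t,(400,300),interpolation=2); h[300:,:400]=cv2.resize(s[234:384,200:400],(400,300),interpolation=2)
cv2.imwrite("pics/fin2.png",h[:,:,::-1])
```

```text
[ 4.525e+02 -1.000e+01 -4.000e-02] False t54.3 [473.5  61.2 169.4] [2.  4.3 3.7] w0.085 g40.1
[ 4.495e+02 -9.700e+01 -4.000e-02] False t55.9 [469.9 -23.4 169.6] [ 0.3 14.5  8.8] w0.082 g41.0
[ 4.465e+02 -1.900e+02 -4.000e-02] False t57.6 [ 465.9 -116.2  169.4] [ 0.3 13.8 10.5] w0.082 g41.5
[ 4.48e+02 -2.70e+02 -4.00e-02] False t59.0 [ 466.6 -195.7  169.3] [ 0.2 14.2 13.4] w0.087 g42.2
[ 4.48e+02 -3.41e+02 -4.00e-02] False t60.4 [ 466.2 -266.1  169.3] [-0.7 13.2 13.8] w0.082 g42.2
rel t60.7 [ 467.3 -270.5  168.4] [ 0.4 -0.6 -0.1] w0.282 g0.0
[([np.float64(445.2125042271567), np.float64(-336.358275046201), np.float64(-0.035286237747199356)], np.float64(0.7964853845214037)), ([np.float64(446.1151185251073), np.float64(-335.5042192679756), np.float64(-0.06874211355783436)], np.float64(0.8264728345316162)), ([np.float64(444.3163496174567), np.float64(-338.10794943943785), np.float64(-0.02719124540752734)], np.float64(0.7855544878532176))]
```

View pics/fin2.png

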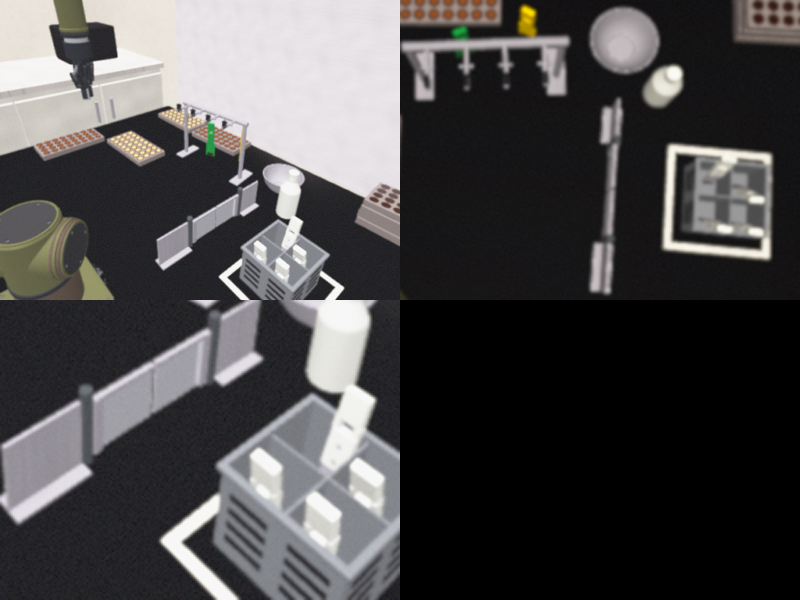

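Basket stands at about (445,-337), inside the tape and within 5 mm of its centre. All four scrapers are upright, both flaps are shut in line with the screen, and the arm is clear.

```bash
python3 -c "
from station import *
print(ticket.job_done())"
```

```text
the job is handed in; nothing more can be done
None
```

The job is handed in at about 65 s of the 210 s; no verdict came back. All four white scrapers stand blade down in the basket, which is parked within about 5 mm of the taped square's centre with both flaps shut behind it, and the mould and bottle were not touched.

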